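# Uncover the gas valves and push the red one shut

## Task

Slide the blue cover of the gas valve box fully aside, off the open bay and over to the other end of the box, by pushing it with the fingers; then push the red valve handle under it shut, clockwise all the way to its stop. Only push with the fingertips or the outside of the fingers: never grip a handle or lean hard on it. Leave the yellow handle and the loose things round the box as they are, and finish with the hand clear.

Things in the scene. Friction and masses are not known exactly. Their poses are not given: they have to be found in the camera images.
- valve_box: Grey steel box fixed on the table, 170 (x) x 424 (y) x 71 mm high with its two rails; place and yaw vary. Origin: centre of its underside. Its +y half is an open bay (inside x -80..80, y 0..203 mm, walls up to 60 mm, upper face of the bay floor at 6 mm); its -y half is a flat closed deck at 60 mm. Dark guide rails along both long sides (top 71 mm, inner edges 74 mm from the box's middle line) hold the cover down. Two brass hose nipples stick out 28 mm from its +x side.
- cover (a joint): Slide of the cover in m: 0 fully over the bay, 0.20 fully over the deck (stop). It grows as the cover moves along the box's -y. It starts between 0 and 0.03, rubs with about 2.5 N and stays where it is left.
- cover_end (a point): Middle of the upright +y end face of the blue cover, the face to push towards the box's -y. The cover is 154 x 216 mm; its raised part is 124 mm wide (along the box's x), over the full 216 mm length, with its underside 62 mm and its top 86 mm above the table; this point is 76 mm above the table. Nothing stands within 90 mm of this face on the table at the start.
- red_pivot (a point): On the upright hinge axis of the red handle, at the handle's middle height, 42 mm above the table; it does not move. The red and the yellow valve stand in the bay at x = -12 mm, y = 25 and 125 mm in the box frame, and either one may be at either place. Their parts other than the handles are below 41 mm at the stem (radius 11 mm) and below 35 mm elsewhere (brass pipe along y under the handles).
- red_grip (a point): Middle of the red plastic grip of the handle, 40 mm from the pivot. The grip is 14 mm wide, 40 mm long (16 to 56 mm from the pivot) and 18 mm high (33 to 51 mm above the table).
- red_handle (a joint): Angle of the red handle in rad: 0 fully open, handle pointing from its pivot along the box's +y (along the pipe); 1.57 shut, pointing along the box's +x (across the pipe), at its stop. It grows clockwise as seen from above, starts between 0 and 0.3, and stays where it is left; turning it takes about 2 to 3 N at the grip's middle.
- yellow_grip (a point): Middle of the grip of the yellow valve handle, the same as the red one in size, height and way of turning; it starts between 0 and 0.3 rad from open. Not to be moved.
- under_plate (a point): Point on the table, always the same, straight below the 125 x 125 mm plate of the welding positioner, a fixed stand of the room. The plate hangs 0.57 m above it; the stand's post, 0.56 m high, is 0.22 m farther right (world -y). An arm that starts on the right must be drawn in (hand about 0.33 m from the base axis) before it swings past them.
- nut: Loose dark hex nut, 30 x 34 x 16 mm, near the -x side of the box. Origin: centre of its underside. Not to be moved.
- coupon: Loose dark steel block with a weld bead, 42 x 33 x 35 mm, near the -x side of the box. Origin: centre of its underside. Not to be moved.
- bracket: Loose white bent sheet bracket, 40 x 64 x 26 mm, beyond the +y end of the box, 0.13 m or more from it. Origin: centre of its underside. Not to be moved.
- magnet: Loose red flat magnetic welding square, 80 x 90 x 17 mm, near the +x side of the box at its deck half. Origin: centre of its underside. Not to be moved.

How it is judged:
On the way, in this order (a step that is already met when the one before it is completed fails the run):
1. the cover is pushed aside over the deck (slide beyond 0.175 m of 0.20) (value of joint cover above 0.175 m), for 0.2 s.
2. the red handle is pushed shut (beyond 1.46 of 1.57 rad) (value of joint red_handle above 1.46 rad), for 0.2 s.
At the end, for the whole second after the job is handed in: The cover stands aside, within 25 mm of its far stop, the red handle is shut to within 0.11 rad (6 degrees) of its stop, both at rest; the yellow grip is within 8 mm and the loose things within 20 mm of where they started (value of joint cover above 0.175 m and value of joint red_handle above 1.46 rad and velocity of joint red_handle between -0.05 and 0.05 rad/s and velocity of joint cover between -0.01 and 0.01 m/s and distance of yellow_grip from where it was at the start of the episode below 0.008 m and distance of each of nut, coupon, bracket, magnet from where it was at the start of the episode below 0.02 m); the robot touches nothing.
It fails at once if the red handle is gripped or forced (more than 36 N between it and the fingers) (contact force between the fingers and red_handle above 36 N).
It fails at once if the yellow handle is moved by more than 8 mm (distance of yellow_grip from where it was at the start of the episode above 0.008 m).
It fails at once if a loose thing is moved or lifted by more than 20 mm (distance of any of nut, coupon, bracket, magnet from where it was at the start of the episode above 0.02 m).
It also fails if it takes over 61 s, if anything falls off the work surface, if the arm or the gripper's body presses on something with over 40 N, if the wrist force passes 120 N, or if a joint passes its speed limit or range.

## Robot

A 6-joint arm with a two-finger parallel gripper is mounted at the origin on a cart in front of the work surface, level with it; the furniture and walls round the work are solid. World frame = base frame: x ahead of the robot, y to its left, z up, the work surface at z = 0. Lengths are in m, angles in rad, forces in N, time in s.
With the tool pointing down it reaches from about 0.375 to 0.975 m from the base axis. Payload 3.8 kg.
Tool frame: the origin (TCP) lies between the finger pads; the fingertips stand 8 mm ahead of it and the grasp point (between the pads) lies 11 mm behind it; z points along the fingers, y is the line along which they close (so a half turn about z gives the same grasp; the last joint's range is limited). The gripper opens to 85 mm and grips with 20 to 120 N. Pads are 22 mm wide; open, the fingers measure 114 mm over their backs; the gripper's body (76 mm by 85 mm) begins 54 mm behind the grasp point. The pads swing forward as they close: fully open they stand 13 mm farther back than shut.
Start: joints at [-1.232, 0.264, 1.604, -0, 1.274, -0.037], TCP at [0.248, -0.628, 0.211] pointing down, gripper open.
Joint ranges: [-2.63, 2.63], [-0.94, 2.18], [0.31, 2.57], [-1.31, 4.45], [0, 2.66], [-2.55, 2.55]. Speed limits (rad/s): [2.57, 2.57, 3.14, 3.14, 3.14, 3.14].

## Interface

Orientations are given as a rotation vector (axis times angle).
In Python, from bench import ctrl gives the robot as it stands.
- The arm moves only by the tool apply_moves, never from a script. Its argument "targets" is a list that holds one entry, the list of rows, each a list of 5 numbers: the shift along the tool's x, y, z in mm, then the turn about the tool's z in rad, then the opening, from 0 (shut) to 1 (fully open). In form: [[[x, y, z, roll, claw], ...]]. A call has 1 to 20 rows; each row shifts and turns the commanded pose from where the row before left it, along the tool's axes as they then stand; what a row does not reach is not made up. A row lasts 1/12 s, in which the tool goes at most 41.7 mm and 7.16 degrees, less where a joint would pass 70% of its speed; a pose out of reach is approached as far as the arm can. A call with a gripper value outside its range is refused whole. The fingers move at their own pace and stop on an object; "force" is the grip in N (left out, the last holds). Time passes only in rows, so rows that do not move let the fingers close. It gives the time, the measured TCP pose, the force, the opening and the grip force at its end, in the units of the state.
- ctrl.read_state(): the state, without advancing time (a new reading comes with each control period).
- ctrl.capture(name): name is "side" or "top"; returns (picture, depth): 420x560x3 uint8, blue, green, red; 420x560 float32, m along the optical axis (not along the pixel's ray), 0 where there is no reading.
- ctrl.camera_info(name): a dict with "fx", "fy", "cx", "cy" (pixels), "camera_from_world" (4x4, takes a point from world to camera coordinates). Camera axes: x right, y down, z forward; pixel columns grow to the right and rows downward; lengths in m; the calibration is good to about 2 mm. A picture is of the moment at which its call begins. camera_info takes no time and is no camera call.
- ctrl.finish_job(): hands the job in; it is judged then, once.
The state is a dict: "time": time; "q": joint angles; "joint_vel": joint speeds; "effort": joint torques, N m; "ee_pos": TCP position; "orientation": TCP orientation; "ft_force": force on the tool from outside, world axes, zero at the start; "wrist_torque": the same for the moment, N m; "finger_gap": finger opening in m; "finger_force": force on a finger pad.
Only numpy, scipy, OpenCV 4.12 (cv2) and the standard library are available. Lean on these libraries where they do the work, as an engineer would, in place of code of your own. Each camera call takes 0.05 s, during which the arm holds its last target. There are 200 camera calls.

## Working session

There is one attempt and no reset: what is moved stays moved. The work goes in short steps, Python scripts to look and compute and a tool call to move; the robot and the scene stay as the last step left them, time stands still between calls to the robot, and variables do not carry over. Pictures are saved under pics/ and viewed, at most 10 in all, crops included, and the job is handed in when it is done.

Besides the shell and the picture viewer there is one more tool, called after ">>>" as a command line: name --argument value ..., lists and objects as JSON in quotes. apply_moves: Moves the arm, as the interface text tells. Its arguments: {"type":"object","properties":{"targets":{"type":"array","items":{"type":"array","items":{"type":"array","items":{"type":"number"}}}},"force":{"type":"number"}},"required":["targets"]}

```bash
mkdir -p pics; cat > h.py <<'E'
import numpy as np, cv2
from bench import ctrl
from scipy.spatial.transform import Rotation as R
def cap(n,save=None):
    p,d=ctrl.capture(n)
    if save: cv2.imwrite('pics/'+save+'.png',p)
    return p,d,ctrl.camera_info(n)
def cloud(d,i):
    v,u=np.mgrid[:d.shape[0],:d.shape[1]]
    P=np.stack([(u-i['cx'])/i['fx']*d,(v-i['cy'])/i['fy']*d,d],-1)
    T=np.linalg.inv(np.array(i['camera_from_world']))
    W=P@T[:3,:3].T+T[:3,3]; W[d==0]=np.nan
    return W
def ray(u,v,z,i):
    T=np.linalg.inv(np.array(i['camera_from_world']))
    r=T[:3,:3]@np.array([(u-i['cx'])/i['fx'],(v-i['cy'])/i['fy'],1.]);o=T[:3,3]
    return o+r*(z-o[2])/r[2]
E
python3 - <<'E'
from h import *
for n in('top','side'):
    p,d,i=cap(n,n+'0'); W=cloud(d,i)
    T=np.linalg.inv(np.array(i['camera_from_world'])); print(n,T[:3,3].round(3),T[:3,2].round(3),i['fx'])
    hsv=cv2.cvtColor(p,cv2.COLOR_BGR2HSV)
    for c,lo,hi in(('blue',(95,120,50),(130,255,255)),('yel',(20,120,80),(35,255,255)),('red',(0,150,60),(8,255,255))):
        m=cv2.inRange(hsv,lo,hi); k,l,s,ce=cv2.connectedComponentsWithStats(m)
        for j in range(1,k):
            if s[j,4]>60:
                w=W[l==j]; print(c,s[j],np.nanmedian(w,0).round(3))
        if c=='blue' :
            z=np.nan_to_num(W[...,2]); mm=((m>0)&(abs(z-.086)<.01)).astype(np.uint8)
            w=W[mm>0][:,:2].astype(np.float32); print('rect',cv2.minAreaRect(w))
print(ctrl.read_state())
E
```

```text
top [0.406 0.13  1.235] [ 0.133  0.018 -0.991] 463.33496232838576
blue [487 107  21  14  91] [ 0.842 -0.451  0.038]
blue [ 251  202   93   69 4943] [0.502 0.083 0.085]
blue [517 299  42  50 527] [ 0.285 -0.545  0.018]
rect ((0.5056701302528381, 0.08277595043182373), (0.12458518147468567, 0.21486517786979675), 9.18909740447998)
yel [   0   66  104   78 5732] [0.785 0.648 0.215]
yel [ 42  75  15  19 196] [0.831 0.666 0.224]
yel [  11  142   88   30 1413] [0.678 0.635 0.217]
yel [   0  161   93   87 5519] [0.542 0.656 0.215]
red [327 160  36  32 690] [ 0.665 -0.038  0.017]
side [-0.102  0.594  0.915] [ 0.575 -0.395 -0.717] 491.81148644547136
blue [539 186  21  24 194] [ 0.257 -0.52   0.017]
blue [ 258  192  105   78 4043] [0.49  0.095 0.086]
rect ((0.5026938915252686, 0.08689798414707184), (0.12647917866706848, 0.2117757648229599), 8.964313507080078)
yel [  0 178  34  46 703] [0.801 0.628 0.225]
yel [   0  208   95  169 6893] [0.559 0.659 0.224]
red [296 177  30  18 306] [ 0.676 -0.036  0.017]
{'time': 0.1, 'q': array([-1.23191835e+00,  2.64713540e-01,  1.60525628e+00,  2.15690603e-05,
        1.27370123e+00, -3.69051695e-02]), 'joint_vel': array([ 0.0002    , -0.00236949, -0.00261586,  0.00033293,  0.0010722 ,
        0.00105624]), 'effort': array([ 3.53634105e-04, -5.16709507e+01, -3.68588841e+01, -3.46964825e-06,
        6.32298645e-03,  6.16702721e-06]), 'ee_pos': array([ 0.24749086, -0.62722557,  0.20935232]), 'orientation': array([-3.08428160e+00, -5.86417622e-01,  4.58740866e-04]), 'ft_force': array([-0.62030185,  0.51790406,  0.14021597]), 'wrist_torque': array([ 0.02479928, -0.04660072, -0.0248581 ]), 'finger_force': 0.0, 'finger_gap': 0.08565345112509626}
```

View pics/top0.png

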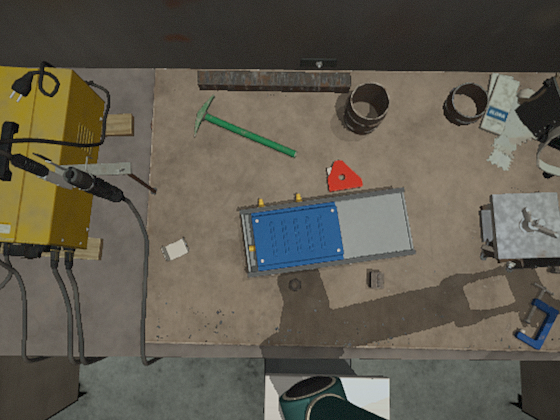

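View pics/side0.png

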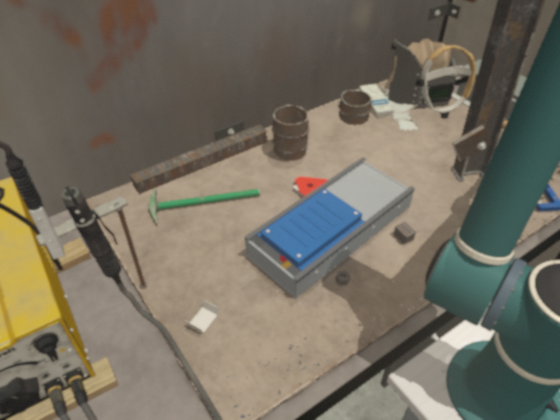

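```bash
cat >> h.py <<'E'
def boxrect(zlo,zhi,W):
    x,y,z=W[...,0],W[...,1],W[...,2]
    m=((z>zlo)&(z<zhi)&(abs(x-.49)<.2)&(abs(y-.0)<.35)).astype(np.uint8)
    m=cv2.morphologyEx(m,cv2.MORPH_OPEN,np.ones((2,2),np.uint8))
    k,l,s,c=cv2.connectedComponentsWithStats(m); j=1+np.argmax(s[1:,4])
    return cv2.minAreaRect(W[l==j][:,:2].astype(np.float32))
E
python3 - <<'E'
from h import *
p,d,i=cap('top'); W=cloud(d,i)
print(boxrect(.05,.1,W)); 
for a in [(245,213),(405,188),(413,250),(250,276)]: print('rail corner',a,ray(*a,.071,i).round(3))
for a in [(494,195),(560,195),(497,262),(525,225)]: print('plate',a,W[a[1],min(a[0],559)].round(3))
for n,a in dict(nut=(295,285),coupon=(375,278),bracket=(175,247),magnet=(343,177)).items(): print(n,W[a[1],a[0]].round(3))
c=p[185:300,225:425]; cv2.imwrite('pics/crop.png',cv2.resize(c,None,fx=4,fy=4,interpolation=cv2.INTER_CUBIC))
E
```

```text
((0.5171740055084229, -0.0027436167001724243), (0.17750073969364166, 0.44783905148506165), 9.634655952453613)
rail corner (245, 213) [0.559 0.214 0.071]
rail corner (405, 188) [ 0.631 -0.191  0.071]
rail corner (413, 250) [ 0.474 -0.208  0.071]
rail corner (250, 276) [0.401 0.198 0.071]
plate (494, 195) [ 0.524 -0.174  0.586]
plate (560, 195) [ 0.633 -0.622 -0.001]
plate (497, 262) [ 0.431 -0.189  0.554]
plate (525, 225) [ 0.481 -0.21   0.594]
nut [ 0.38   0.082 -0.001]
coupon [ 0.402 -0.122  0.028]
bracket [0.474 0.404 0.003]
magnet [ 0.672 -0.044  0.001]
```

View pics/crop.png

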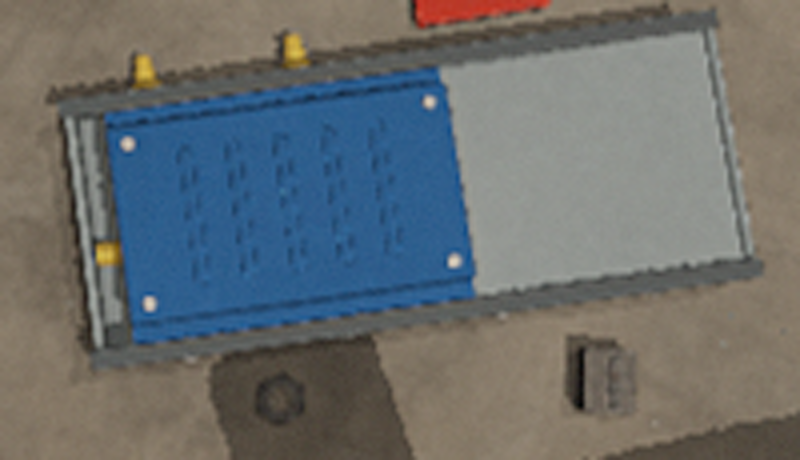

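>>> apply_moves --targets '[[[0,-35,0,0,0],[0,-40,0,0,0],[0,-40,0,0,0],[0,-40,0,0,0],[0,-40,0,0,0],[0,-40,0,0,0],[0,-40,0,0,0],[0,-40,0,0,0],[0,-10,0,0,0],[0,0,0,0,0],[0,0,0,0,0]]]' --force 30

```text
time: 1.07
ee_pos: [0.1286, -0.3261, 0.211]
orientation: [3.084, 0.586, 0.001]
ft_force: [0.1, -1.1, -0.3]
finger_gap: 0.0002
finger_force: 0.0
```

>>> apply_moves --targets '[[[15,0,0,-0.05,0],[30,0,0,-0.09,0],[38,0,0,-0.11,0],[38,0,0,-0.11,0],[38,0,0,-0.11,0],[38,0,0,-0.11,0],[38,0,0,-0.11,0],[38,0,0,-0.11,0],[38,0,0,-0.11,0],[38,0,0,-0.11,0],[38,0,0,-0.11,0],[38,0,0,-0.11,0],[38,0,0,-0.11,0],[38,0,0,-0.11,0],[38,0,0,-0.11,0],[38,0,0,-0.11,0],[15,0,0,0,0],[0,0,0,0,0],[0,0,0,0,0]]]'

```text
time: 2.65
ee_pos: [0.3242, 0.1603, 0.2106]
orientation: [1.619, 2.692, -0.001]
ft_force: [-0.0, -0.5, -0.2]
finger_gap: 0.0002
finger_force: 0.0
```

```bash
cat >> h.py <<'E'
YAW=0.169; BO=np.array([.515,.002,0])
BX=np.array([np.cos(YAW),np.sin(YAW),0]); BY=np.array([-BX[1],BX[0],0])
def box(p): p=np.asarray(p)-BO; return np.array([p@BX,p@BY,p[2]])
def tobox(b): return BO+b[0]*BX+b[1]*BY+np.array([0,0,b[2]])
def rel(tgt,yawoff):  # box-frame target -> tool shift, roll ; yawoff: desired tool-x yaw rel. box x
    s=ctrl.read_state(); r=R.from_rotvec(s['orientation']); 
    yaw=np.arctan2(r.as_matrix()[1,0],r.as_matrix()[0,0])
    print('tcp box mm',(box(s['ee_pos'])*1e3).round(1),'yaw-box',round(yaw-YAW,3),'roll needed',round(-(YAW+yawoff-yaw),3),
      'shift',(r.inv().apply(tobox(tgt)-s['ee_pos'])*1e3).round(1),'f',s['ft_force'].round(1),'q6',s['q'][5].round(2),'t',s['time'])
E
python3 -c "
from h import *
rel([0,.270,.12],np.pi/2)"
```

```text
tcp box mm [-161.4  188.1  210.6] yaw-box 1.89 roll needed 0.319 shift [ 27.2 179.   90.6] f [-0.  -0.5 -0.2] q6 -0.1 t 2.65
```

>>> apply_moves --targets '[[[0,0,0,0.11,0],[0,0,0,0.11,0],[0,0,0,0.1,0],[20,30,0,0,0],[20,35,0,0,0],[20,35,0,0,0],[15,35,0,0,0],[0,26,30,0,0],[0,0,35,0,0],[0,0,30,0,0],[0,0,0,0,0],[0,0,0,0,0]]]'

```text
time: 3.65
ee_pos: [0.4692, 0.2575, 0.1132]
orientation: [-2.032, -2.393, 0.008]
ft_force: [-0.8, 0.2, 0.4]
finger_gap: 0.0004
finger_force: 0.0
```

```bash
python3 - <<'E'
from h import *
rel([0,.23,.076],np.pi/2)
p,d,i=cap('side','side1')
hsv=cv2.cvtColor(p,cv2.COLOR_BGR2HSV); W=cloud(d,i)
m=(cv2.inRange(hsv,(95,120,50),(130,255,255))>0)&(abs(W[...,2]-.086)<.008)&(W[...,1]>-.2)&(W[...,0]>.35)&(W[...,1]<.3)
w=W[m]; b=np.array([box(q) for q in w]); print('cover box-frame 1/99 pct',np.percentile(b,[1,99],axis=0).round(3))
cv2.imwrite('pics/c1.png',cv2.resize(p[120:320,180:440],None,fx=3,fy=3))
E
```

```text
tcp box mm [ -2.1 259.6 113.2] yaw-box 1.564 roll needed -0.006 shift [-29.5   2.5  37.3] f [-0.8  0.2  0.4] q6 0.29 t 3.65
cover box-frame 1/99 pct [[-0.06  -0.016  0.079]
 [ 0.062  0.19   0.09 ]]
```

View pics/c1.png

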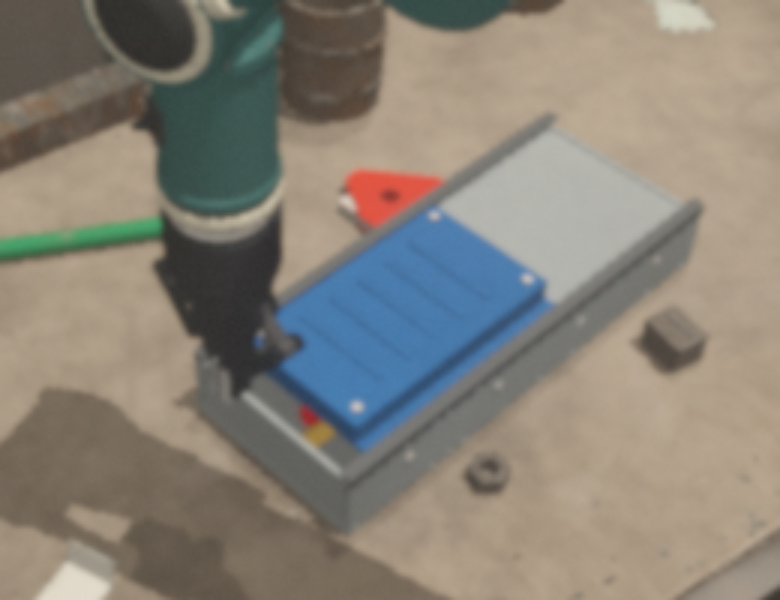

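>>> apply_moves --targets '[[[0,2,20,-0.006,0],[0,0,16,0,0],[-20,0,0,0,0],[-20,0,0,0,0],[-12,0,0,0,0],[-12,0,0,0,0],[-15,0,0,0,0],[-15,0,0,0,0],[-15,0,0,0,0],[-15,0,0,0,0],[-15,0,0,0,0],[0,0,0,0,0]]]'

```text
time: 4.7
ee_pos: [0.4972, 0.121, 0.0815]
orientation: [2.025, 2.399, 0.004]
ft_force: [0.3, 0.6, 0.2]
finger_gap: -0.0001
finger_force: 0.0
```

```bash
cat >> h.py <<'E'
def cover(n='side'):
    p,d,i=cap(n); W=cloud(d,i); hsv=cv2.cvtColor(p,cv2.COLOR_BGR2HSV)
    m=(cv2.inRange(hsv,(95,120,50),(130,255,255))>0)&(abs(W[...,2]-.086)<.008)&(W[...,1]>-.3)&(W[...,0]>.35)&(W[...,1]<.3)
    b=np.array([box(q) for q in W[m]]); print(n,'cover',np.percentile(b,[1,99],axis=0).round(3).tolist())
E
python3 -c "
from h import *
rel([0,.024,.077],np.pi/2); cover();cover('top')"
```

```text
tcp box mm [  2.5 120.3  81.5] yaw-box 1.571 roll needed -0.0 shift [-96.3  -2.5   4.6] f [0.3 0.6 0.2] q6 0.02 t 4.7
side cover [[-0.06, -0.017, 0.079], [0.061, 0.19, 0.09]]
top cover [[-0.057, -0.025, 0.08], [0.062, 0.165, 0.091]]
```

```bash
python3 - <<'E'
from h import *
p,d,i=cap('side')
rel([0,.024,.077],np.pi/2)
cover()
cv2.imwrite('pics/c2.png',cv2.resize(p[120:320,180:440],None,fx=3,fy=3))
E
```

```text
tcp box mm [  1.9 122.7  80.8] yaw-box 1.572 roll needed 0.001 shift [-98.7  -2.    3.7] f [ 0.5 -0.1 -0.2] q6 0.02 t 4.85
side cover [[-0.06, -0.017, 0.079], [0.061, 0.19, 0.09]]
```

View pics/c2.png

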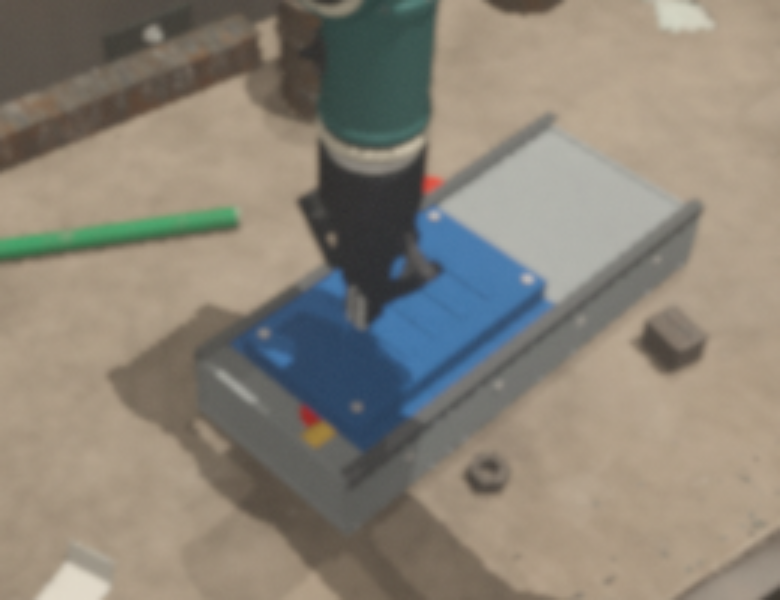

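```bash
python3 - <<'E'
from h import *
p,d,i=cap('side'); W=cloud(d,i)
for c in (296,299,302):
    for r in range(214,236,2): print(c,r,(box(W[r,c])*1e3).round(0),p[r,c])
T=np.array(i['camera_from_world']); s=ctrl.read_state()
for dz in (0,-.008):
    q=T@np.r_[s['ee_pos']+[0,0,dz],1]; print('proj',i['fx']*q[0]/q[2]+i['cx'],i['fy']*q[1]/q[2]+i['cy'])
E
```

```text
296 214 [  7. 135. 147.] [65 60 55]
296 216 [ 13. 128. 132.] [90 84 82]
296 218 [ 11. 130. 127.] [99 97 95]
296 220 [  8. 133. 125.] [95 96 95]
296 222 [  7. 134. 121.] [96 98 98]
296 224 [  8. 133. 113.] [106 103 100]
296 226 [  6. 134. 108.] [107  97  91]
296 228 [ 16. 123.  86.] [113  85  64]
296 230 [ 12. 127.  85.] [104  73  48]
296 232 [  8. 132.  85.] [99 70 47]
296 234 [  3. 136.  86.] [97 69 46]
299 214 [ -2. 135. 153.] [51 48 49]
299 216 [ -1. 134. 146.] [59 59 59]
299 218 [ -1. 133. 139.] [70 73 74]
299 220 [ -0. 132. 132.] [ 97 102 105]
299 222 [ -1. 133. 126.] [104 110 112]
299 224 [ -1. 133. 120.] [106 112 113]
299 226 [ -3. 135. 116.] [104 109 111]
299 228 [ -3. 134. 108.] [110 109 108]
299 230 [  7. 123.  86.] [103  83  69]
299 232 [  3. 127.  86.] [99 70 47]
299 234 [ -1. 131.  86.] [98 69 45]
302 214 [-11. 135. 160.] [50 47 47]
302 216 [-10. 134. 153.] [51 49 48]
302 218 [ -9. 133. 145.] [53 50 51]
302 220 [ -7. 130. 135.] [62 64 65]
302 222 [ -7. 130. 128.] [68 69 69]
302 224 [ -8. 131. 123.] [68 69 68]
302 226 [ -6. 128. 114.] [65 64 63]
302 228 [ -7. 128. 107.] [89 79 73]
302 230 [  3. 117.  85.] [107  81  61]
302 232 [ -1. 122.  85.] [102  71  48]
302 234 [ -7. 127.  87.] [100  70  47]
proj 300.57167985870603 233.06233437857043
proj 300.4600912757912 235.39901902673734
```

>>> apply_moves --targets '[[[30,0,0,0,0],[35,0,0,0,0],[35,0,0,0,0],[10,0,0,0,0],[0,0,10,0,0],[0,0,0,0,0],[0,0,0,0,0]]]'

```text
time: 5.53
ee_pos: [0.4754, 0.2305, 0.0683]
orientation: [-2.022, -2.403, 0.004]
ft_force: [-0.4, -0.9, -0.5]
finger_gap: -0.0002
finger_force: 0.0
```

```bash
cat >> h.py <<'E'
def tip():
    p,d,i=cap('side'); W=cloud(d,i); s=ctrl.read_state(); b=(W-BO)@np.c_[BX,BY,[0,0,1.]]
    t=box(s['ee_pos']); m=(abs(b[...,0]-t[0])<.03)&(abs(b[...,1]-t[1])<.03)&(b[...,2]>t[2]-.03)&(b[...,2]<.2)&(p.max(-1).astype(int)-p.min(-1)<25)
    q=b[m]; 
    for z0 in np.arange(.055,.16,.005):
        k=q[(q[:,2]>=z0)&(q[:,2]<z0+.005)]
        if len(k): print('z%.3f'%z0,len(k),k.min(0)[:2].round(3),k.max(0)[:2].round(3))
E
python3 -c "
from h import *
rel([0,.024,.077],np.pi/2); tip(); print(ctrl.read_state()['q'])"
```

```text
tcp box mm [ -0.6 231.9  68.3] yaw-box 1.573 roll needed 0.003 shift [-207.9    0.    -8.4] f [-0.4 -0.9 -0.5] q6 0.23 t 5.5333
z0.055 36 [-0.029  0.21 ] [0.01  0.216]
z0.060 10 [-0.022  0.211] [0.004 0.217]
z0.085 1 [-0.006  0.236] [-0.006  0.236]
z0.090 7 [-0.008  0.239] [0.006 0.243]
z0.095 14 [-0.014  0.228] [0.007 0.243]
z0.100 18 [-0.015  0.225] [0.013 0.243]
z0.105 21 [-0.015  0.228] [0.012 0.244]
z0.110 14 [-0.014  0.234] [0.012 0.243]
z0.115 14 [-0.015  0.234] [0.012 0.243]
z0.120 13 [-0.015  0.236] [0.006 0.244]
z0.125 9 [-0.015  0.239] [0.007 0.243]
z0.130 18 [-0.028  0.239] [0.011 0.245]
z0.135 25 [-0.029  0.238] [0.022 0.246]
z0.140 53 [-0.029  0.223] [0.027 0.246]
z0.145 20 [-0.029  0.227] [0.028 0.245]
z0.150 24 [-0.028  0.227] [0.03  0.247]
z0.155 21 [-0.018  0.235] [0.014 0.249]
[ 4.03929842e-01  1.24725653e-01  2.05004005e+00 -5.20710931e-04
  9.68840928e-01  2.33502684e-01]
```

>>> apply_moves --targets '[[[0,0,10,0,0],[0,0,9,0,0],[0,0,0,0,0],[-12,0,0,0,0],[-12,0,0,0,0],[-12,0,0,0,0],[-12,0,0,0,0],[-12,0,0,0,0],[0,0,0,0,0],[0,0,0,0,0]]]'

```text
time: 6.42
ee_pos: [0.4874, 0.171, 0.0509]
orientation: [2.025, 2.401, 0.0]
ft_force: [0.3, 0.6, -0.0]
finger_gap: -0.0003
finger_force: 0.0
```

```bash
python3 -c "
from h import *
rel([0,.024,.049],np.pi/2); cover(); tip()"
```

```text
tcp box mm [  1.2 171.2  50.9] yaw-box 1.571 roll needed 0.0 shift [-147.2   -1.3    2. ] f [ 0.3  0.6 -0. ] q6 0.12 t 6.4167
side cover [[-0.06, -0.051, 0.079], [0.06, 0.155, 0.09]]
z0.060 5 [-0.028  0.155] [-0.009  0.157]
z0.065 3 [-0.016  0.155] [-0.008  0.157]
z0.070 2 [-0.005  0.177] [-0.005  0.179]
z0.075 9 [-0.011  0.17 ] [0.014 0.182]
z0.080 18 [-0.013  0.169] [0.014 0.183]
z0.085 17 [-0.013  0.166] [0.005 0.183]
z0.090 16 [-0.013  0.169] [0.012 0.183]
z0.095 18 [-0.014  0.173] [0.014 0.183]
z0.100 13 [-0.014  0.175] [0.005 0.183]
z0.105 12 [-0.013  0.177] [0.009 0.183]
z0.110 8 [-0.012  0.177] [0.015 0.185]
z0.115 24 [-0.028  0.178] [0.029 0.186]
z0.120 40 [-0.026  0.163] [0.03  0.186]
z0.125 38 [-0.025  0.167] [0.03  0.186]
z0.130 18 [-0.027  0.165] [0.03  0.186]
z0.135 25 [-0.016  0.172] [0.03  0.189]
z0.140 24 [-0.016  0.177] [0.016 0.19 ]
z0.145 20 [-0.018  0.181] [0.019 0.19 ]
z0.150 27 [-0.024  0.179] [0.018 0.19 ]
z0.155 27 [-0.026  0.181] [0.018 0.189]
```

>>> apply_moves --targets '[[[-15,0,1,0,0],[-15,0,0,0,0],[-15,0,0,0,0],[-15,0,0,0,0],[-15,0,0,0,0],[-15,0,0,0,0],[-15,0,0,0,0],[-15,0,0,0,0],[-10,0,0,0,0],[-8,0,0,0,0],[-4,0,0,0,0],[0,0,0,0,0],[0,0,0,0,0]]]'

```text
time: 7.6
ee_pos: [0.5114, 0.0322, 0.0496]
orientation: [2.023, 2.402, 0.0]
ft_force: [-0.5, -0.0, 0.6]
finger_gap: -0.0001
finger_force: 0.0
```

```bash
python3 -c "
from h import *
rel([0,.020,.049],np.pi/2); cover(); cover('top')"
```

```text
tcp box mm [ 1.5 30.4 49.6] yaw-box 1.573 roll needed 0.002 shift [-10.4  -1.6   0.6] f [-0.5 -0.   0.6] q6 -0.16 t 7.6
side cover [[-0.062, -0.189, 0.079], [0.058, 0.019, 0.09]]
top cover [[-0.059, -0.196, 0.081], [0.062, 0.002, 0.092]]
```

>>> apply_moves --targets '[[[-3,0,0,0,0],[-3,0,0,0,0],[-3,0,0,0,0],[0,0,0,0,0],[0,0,0,0,0],[0,0,0,0,0]]]'

```text
time: 8.2
ee_pos: [0.5115, 0.0298, 0.0496]
orientation: [-2.022, -2.394, -0.011]
ft_force: [-3.8, 23.4, 3.8]
finger_gap: -0.0001
finger_force: 11.9
```

>>> apply_moves --targets '[[[10,0,0,0,0],[0,0,-30,0,0],[0,0,-40,0,0],[0,-40,-40,0,0],[0,-40,-20,0,0],[0,-40,0,0,0],[0,-30,0,0,0],[0,-20,0,0,0],[0,0,0,0,0],[0,0,0,0,0]]]'

```text
time: 9.03
ee_pos: [0.3561, 0.0065, 0.1679]
orientation: [2.023, 2.401, 0.002]
ft_force: [0.1, -0.6, 0.2]
finger_gap: -0.0
finger_force: 0.0
```

```bash
python3 - <<'E'
from h import *
rel([0,.02,.2],np.pi/2)
for n in('top','side'):
    p,d,i=cap(n); W=cloud(d,i); b=(W-BO)@np.c_[BX,BY,[0,0,1.]]
    hsv=cv2.cvtColor(p,cv2.COLOR_BGR2HSV); hsv[...,0]=(hsv[...,0].astype(int)+20)%180
    for c,lo,hi in(('red',(8,130,40),(30,255,255)),('yel',(38,110,60),(56,255,255))):
        m=cv2.inRange(hsv,lo,hi)*((abs(b[...,0])<.09)&(abs(b[...,1]-.1)<.11)).astype(np.uint8)
        k,l,s,_=cv2.connectedComponentsWithStats(m)
        for j in range(1,k):
            if s[j,4]>25:
                v,u=np.nonzero(l==j); P=np.array([box(ray(a,e,.051,i))*1e3 for a,e in zip(u,v)])
                print(n,c,s[j],'med z',np.nanmedian(b[l==j],0).round(3),'rect',[np.round(x,1) for x in cv2.minAreaRect(P[:,:2].astype(np.float32))])
    cv2.imwrite('pics/d_%s.png'%n,cv2.resize(p[185:300,225:425] if n=='top' else p[160:300,220:420],None,fx=4,fy=4,interpolation=cv2.INTER_CUBIC))
cover('top')
E
```

```text
tcp box mm [-155.9   31.1  167.9] yaw-box 1.573 roll needed 0.002 shift [-11.4 155.9 -31.8] f [ 0.1 -0.6  0.2] q6 -0.22 t 9.0333
top red [256 241  16   6  84] med z [-0.003  0.167  0.05 ] rect [array([ -2.7, 167.1]), array([38.4, 12.8]), np.float64(81.4)]
top yel [249 234  75  17 352] med z [-0.01   0.091  0.029] rect [array([-10.5, 109.9]), array([192.3,  24.2]), np.float64(89.7)]
side red [280 249  16  13 112] med z [-0.006  0.17   0.049] rect [array([ -6.3, 172.7]), array([40.8, 19.7]), np.float64(78.5)]
side yel [281 227  56  42 454] med z [-0.013  0.086  0.029] rect [array([-18.5, 116.2]), array([176.4,  37.4]), np.float64(89.0)]
top cover [[-0.059, -0.196, 0.081], [0.063, 0.014, 0.091]]
```

View pics/d_top.png

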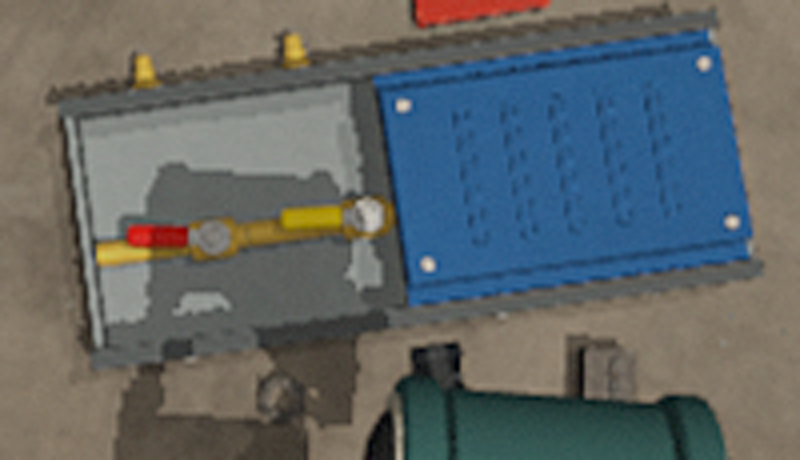

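View pics/d_side.png

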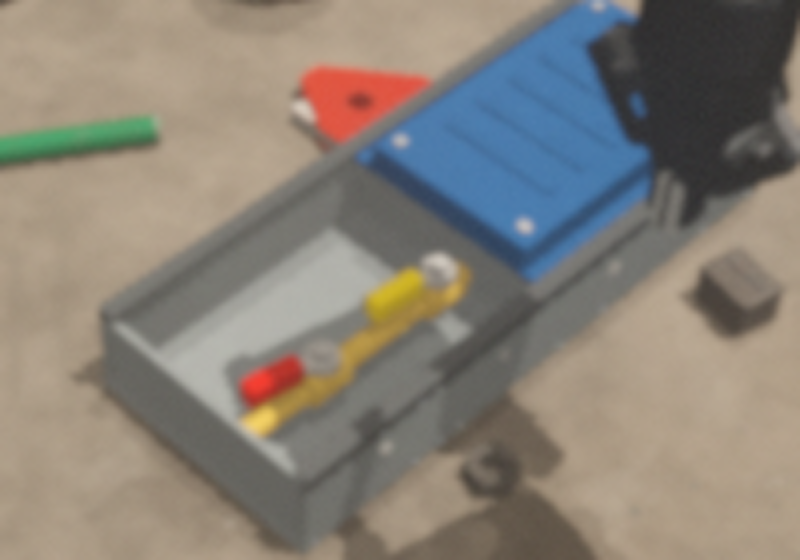

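>>> apply_moves --targets '[[[30,20,0,0.05,0],[35,22,0,0.05,0],[38,20,0,0.05,0],[37,18,0,0.05,0],[8,13,20,0,0],[0,8,35,0,0],[0,0,35,0,0],[0,0,10,0,0],[0,0,0,0,0],[0,0,0,0,0]]]'

```text
time: 10.02
ee_pos: [0.4437, 0.16, 0.0674]
orientation: [-2.253, -2.188, 0.003]
ft_force: [1.0, 0.8, 0.7]
finger_gap: 0.0
finger_force: 0.0
```

```bash
python3 -c "
from h import *
rel([-.038,.171,.019],np.pi/2-.2);tip()"
```

```text
tcp box mm [-43.7 167.7  67.4] yaw-box 1.373 roll needed 0.002 shift [ 4.4  5.  48.4] f [1.  0.8 0.7] q6 0.32 t 10.0167
z0.065 17 [-0.072  0.14 ] [-0.07   0.198]
z0.070 9 [-0.072  0.15 ] [-0.07   0.196]
z0.095 6 [-0.05   0.176] [-0.042  0.18 ]
z0.100 9 [-0.053  0.175] [-0.037  0.179]
z0.105 18 [-0.057  0.17 ] [-0.03   0.179]
z0.110 15 [-0.058  0.173] [-0.035  0.18 ]
z0.115 13 [-0.057  0.172] [-0.03   0.179]
z0.120 11 [-0.055  0.174] [-0.036  0.18 ]
z0.125 6 [-0.055  0.175] [-0.036  0.181]
z0.130 15 [-0.055  0.173] [-0.016  0.183]
z0.135 42 [-0.071  0.161] [-0.015  0.186]
z0.140 41 [-0.07   0.159] [-0.016  0.186]
z0.145 14 [-0.071  0.173] [-0.013  0.185]
z0.150 25 [-0.07   0.162] [-0.013  0.185]
z0.155 25 [-0.06   0.171] [-0.026  0.186]
```

>>> apply_moves --targets '[[[0,3,20,0,0],[0,2,20,0,0],[0,0,9,0,0],[0,0,0,0,0],[0,0,0,0,0]]]'

```text
time: 10.48
ee_pos: [0.4495, 0.1599, 0.0198]
orientation: [2.253, 2.188, 0.002]
ft_force: [0.4, 0.2, -0.5]
finger_gap: -0.0001
finger_force: 0.0
```

```bash
python3 -c "
from h import *
rel([-.038,.171,.019],np.pi/2-.2);tip()"
```

```text
tcp box mm [-38.1 166.7  19.8] yaw-box 1.372 roll needed 0.002 shift [ 4.2 -0.8  0.8] f [ 0.4  0.2 -0.5] q6 0.32 t 10.4833
z0.055 15 [-0.054  0.164] [-0.034  0.177]
z0.060 14 [-0.052  0.168] [-0.033  0.178]
z0.065 9 [-0.05   0.174] [-0.033  0.178]
z0.070 7 [-0.051  0.176] [-0.033  0.179]
z0.075 11 [-0.051  0.172] [-0.032  0.18 ]
z0.080 5 [-0.05   0.175] [-0.032  0.18 ]
z0.085 17 [-0.056  0.158] [-0.015  0.182]
z0.090 39 [-0.067  0.162] [-0.012  0.186]
z0.095 29 [-0.067  0.161] [-0.009  0.184]
z0.100 14 [-0.066  0.168] [-0.011  0.184]
z0.105 21 [-0.055  0.165] [-0.008  0.186]
z0.110 23 [-0.053  0.174] [-0.02   0.187]
z0.115 15 [-0.055  0.175] [-0.02   0.186]
z0.120 21 [-0.062  0.176] [-0.02   0.187]
z0.125 20 [-0.064  0.175] [-0.019  0.186]
z0.130 22 [-0.067  0.177] [-0.018  0.188]
z0.135 22 [-0.067  0.177] [-0.023  0.189]
z0.140 20 [-0.067  0.18 ] [-0.029  0.189]
z0.145 20 [-0.063  0.18 ] [-0.044  0.189]
z0.150 9 [-0.067  0.18 ] [-0.049  0.189]
z0.155 3 [-0.066  0.18 ] [-0.061  0.182]
```

>>> apply_moves --targets '[[[2,5,0,0,0],[2,4,0,0,0],[0,3,0,0,0],[1.7,3.2,0,0.08,0],[1.7,3.2,0,0.08,0],[1.7,3.2,0,0.08,0],[1.7,3.2,0,0.08,0],[1.7,3.2,0,0.08,0],[1.7,3.2,0,0.08,0],[0,0,0,0,0]]]'

```text
time: 11.37
ee_pos: [0.4827, 0.1695, 0.0194]
orientation: [-2.711, -1.588, -0.001]
ft_force: [-1.1, 0.4, 1.8]
finger_gap: -0.0002
finger_force: 0.9
```

```bash
cat >> h.py <<'E'
def red():
    s=ctrl.read_state(); r=R.from_rotvec(s['orientation']).as_matrix(); th=np.pi/2-(np.arctan2(r[1,0],r[0,0])-YAW)
    v=box(s['ee_pos'])[:2]*1e3-[-12,125]; print('tool th',round(th,3),'r',v@[np.sin(th),np.cos(th)],'d',-(v@[np.cos(th),-np.sin(th)]),'z',s['ee_pos'][2],'f',s['ft_force'].round(1))
    for n in('top','side'):
        p,d,i=cap(n); W=cloud(d,i); b=(W-BO)@np.c_[BX,BY,[0,0,1.]]
        hsv=cv2.cvtColor(p,cv2.COLOR_BGR2HSV); hsv[...,0]=(hsv[...,0].astype(int)+20)%180
        m=cv2.inRange(hsv,(8,130,40),(30,255,255))*((abs(b[...,0])<.085)&(abs(b[...,1]-.1)<.1)).astype(np.uint8)
        v,u=np.nonzero(m)
        if len(u)>20:
            P=np.array([box(ray(a,e,.051,i))[:2]*1e3 for a,e in zip(u,v)]); c=P.mean(0)-[-12,125]
            print(n,len(u),'grip',P.mean(0).round(1),'angle',np.arctan2(*c).round(3),cv2.minAreaRect(P.astype(np.float32)))
E
python3 -c "
from h import *
red()"
```

```text
tool th 0.68 r 40.67404695954692 d 22.21533105576995 z 0.01936461192975599 f [-1.1  0.4  1.8]
side 51 grip [ 50.6 111. ] angle 1.791 ((74.27169799804688, 64.30089569091797), (17.15069580078125, 269.183837890625), 27.949331283569336)
```

>>> apply_moves --targets '[[[1.7,3.2,0,0.08,0],[1.7,3.2,0,0.08,0],[1.7,3.2,0,0.08,0],[1.7,3.2,0,0.08,0],[1.7,3.2,0,0.08,0],[1.7,3.2,0,0.08,0],[1.7,3.2,0,0.08,0],[1.7,3.2,0,0.08,0],[1.7,3.2,0,0.08,0],[1.2,2,0,0.05,0],[0,0,0,0,0],[0,0,0,0,0]]]'

```text
time: 12.47
ee_pos: [0.513, 0.1569, 0.0184]
orientation: [-3.107, -0.461, 0.002]
ft_force: [-1.6, 1.8, 0.7]
finger_gap: -0.0002
finger_force: 1.0
```

```bash
python3 -c "
from h import *
red()"
```

```text
tool th 1.446 r 39.31601300960705 d 23.30157776366136 z 0.0184004148598984 f [-1.6  1.8  0.7]
side 51 grip [52.2 86.1] angle 2.116 ((81.36543273925781, 49.52373504638672), (13.495315551757812, 241.09042358398438), 37.71440124511719)
```

>>> apply_moves --targets '[[[1,1.5,0,0.04,0],[1,1.5,0,0.04,0],[0.5,1.5,0,0.03,0],[0,0,0,0,0],[0,0,0,0,0]]]'

```text
time: 12.98
ee_pos: [0.5149, 0.1557, 0.0184]
orientation: [-3.124, -0.284, 0.005]
ft_force: [-7.1, 12.0, 1.6]
finger_gap: -0.0001
finger_force: 6.3
```

>>> apply_moves --targets '[[[0,-8,0,0,0],[0,-8,0,0,0],[0,0,-30,0,0],[0,0,-40,0,0],[0,0,-40,0,0],[40,0,0,0,0],[-40,0,0,0,0],[-40,0,0,0,0],[-40,0,0,0,0],[-40,0,0,0,0],[-40,0,0,0,0],[0,0,0,0,0],[0,0,0,0,0]]]'

```text
time: 14.07
ee_pos: [0.3552, 0.1394, 0.1283]
orientation: [3.128, 0.288, 0.002]
ft_force: [-0.0, -0.2, 0.1]
finger_gap: 0.0004
finger_force: 0.0
```

```bash
python3 - <<'E'
from h import *
red(); cover()
p,d,i=cap('top'); cv2.imwrite('pics/e.png',cv2.resize(p[150:310,140:430],None,fx=2.7,fy=2.7,interpolation=cv2.INTER_CUBIC))
E
```

```text
tool th 1.556 r -121.88608961358261 d 39.099330970671545 z 0.1282641579292948 f [-0.  -0.2  0.1]
top 78 grip [ 27.  130.7] angle 1.427 ((27.003690719604492, 130.61732482910156), (13.07323932647705, 37.49966049194336), 89.41595458984375)
side 81 grip [ 24.8 136. ] angle 1.281 ((25.341270446777344, 136.07791137695312), (38.4898567199707, 16.165977478027344), 0.23004932701587677)
side cover [[-0.062, -0.191, 0.079], [0.057, 0.015, 0.09]]
```

View pics/e.png

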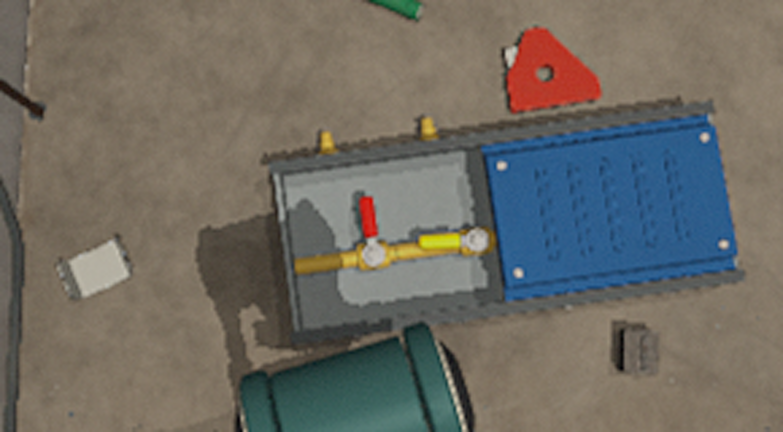

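```bash
python3 -c "
from bench import ctrl
print(ctrl.finish_job())"
```

```text
the job is handed in; nothing more can be done
None
```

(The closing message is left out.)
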